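# Pack hat-shaped centrifuge adapters head to tail

### The job

Pack the four hat-shaped centrifuge adapters head to tail in the blue-grey tray as two close stacks of two, turning none over: first one standing brim down, beside it one standing brim up so that its brim overlaps the first one's, then the other brim-down one brim on brim on the second, and the other brim-up one crown on crown on the first. Leave the stacks centred, straight and within the tray's outline, and do not disturb the bottle, slide box and mouse.

Things in the scene. Friction and masses are not known exactly. Their poses are not given: they have to be found in the camera images.
- adapter_1: bare-aluminium hat-shaped adapter, solid, about 150 g, 48 mm high: round brim 66 mm across and 10 mm thick, coaxial round crown 36 mm across and 38 mm long. Stands brim down, crown up (dark dot on the crown). Origin: centre of its underside (brim face), z up; brim from z 0 to 10 mm, crown from 10 to 48 mm
- adapter_2: bare-aluminium hat-shaped adapter, solid, about 150 g, 48 mm high: round brim 66 mm across and 10 mm thick, coaxial round crown 36 mm across and 38 mm long. Stands brim down, crown up (dark dot on the crown). Origin: centre of its underside (brim face), z up; brim from z 0 to 10 mm, crown from 10 to 48 mm
- adapter_3: bare-aluminium hat-shaped adapter, solid, about 150 g, 48 mm high: round brim 66 mm across and 10 mm thick, coaxial round crown 36 mm across and 38 mm long. Stands crown down, brim up (dark dot in a dark ring on the brim face). Origin: centre of its underside (crown end), z up; crown from z 0 to 38 mm, brim from 38 to 48 mm
- adapter_4: bare-aluminium hat-shaped adapter, solid, about 150 g, 48 mm high: round brim 66 mm across and 10 mm thick, coaxial round crown 36 mm across and 38 mm long. Stands crown down, brim up (dark dot in a dark ring on the brim face). Origin: centre of its underside (crown end), z up; crown from z 0 to 38 mm, brim from 38 to 48 mm
- tray: shallow blue-grey tray fixed to the bench, inside 128 x 74 mm, outside 136 x 82 mm, walls 4 mm thick, rim 14 mm and floor 4 mm above the bench; origin at the centre of its underside, x along its long side, y along its short side
- tray_in (a point): centre of the tray's inner floor, axes as the tray's. Good stack centres: x = -28 and +28 mm at y = 0, either stack at either end. Brim radius + crown radius is 51 mm, so centres 51 to 62 mm apart fit. A brim cannot pass down through a neighbour's brim, hence the packing order
- stain_bottle: bystander: amber glass bottle 56 mm in diameter, 120 mm high, loose, upright; origin at the centre of its underside
- slide_box: bystander: grey plastic slide box 152 x 82 x 34 mm, loose; origin at the centre of its underside, long side along its x
- mouse: bystander: light grey computer mouse 110 x 60 x 34 mm, loose; origin at the centre of its underside, long side along its x
Mind the look-alikes: they are no part of the job. What is shaped like the adapter_2 but turquoise or yellow is not meant. What is shaped like the adapter_1 but brown is not meant.

How it is judged:
On the way:
1. lower layer packed: a brim-down and a brim-up adapter side by side on the tray floor, brims overlapping (((z of each of adapter_1, adapter_3 in the frame of tray_in below 0.003 m and horizontal distance between adapter_1 and adapter_3 below 0.064 m and horizontal distance between adapter_1 and tray_in below 0.038 m and angle between adapter_3's own z axis and vertical below 0.06 rad) or (z of each of adapter_1, adapter_4 in the frame of tray_in below 0.003 m and horizontal distance between adapter_1 and adapter_4 below 0.064 m and horizontal distance between adapter_1 and tray_in below 0.038 m and angle between adapter_4's own z axis and vertical below 0.06 rad) or (z of each of adapter_2, adapter_3 in the frame of tray_in below 0.003 m and horizontal distance between adapter_2 and adapter_3 below 0.064 m and horizontal distance between adapter_2 and tray_in below 0.038 m and angle between adapter_3's own z axis and vertical below 0.06 rad) or (z of each of adapter_2, adapter_4 in the frame of tray_in below 0.003 m and horizontal distance between adapter_2 and adapter_4 below 0.064 m and horizontal distance between adapter_2 and tray_in below 0.038 m and angle between adapter_4's own z axis and vertical below 0.06 rad))), for 0.1 s.
At the end, for the whole second after the job is handed in: Two stacks in the tray: a brim-down and a brim-up adapter on its floor, axes under 64 mm apart; a brim-up on the first, a brim-down on the second, axes within 10 mm, heights within 4 mm; all within 10 mm of the tray's long middle line and 38 mm of its centre, upright to 0.06 rad, at rest (y of adapter_1 in the frame of tray_in between -0.01 and 0.01 m and horizontal distance between each of adapter_1, adapter_2, adapter_3, adapter_4 and tray_in below 0.038 m and angle between each of adapter_1, adapter_2, adapter_3, adapter_4's own z axis and vertical below 0.06 rad and linear speed of each of adapter_1, adapter_2, adapter_3, adapter_4 below 0.02 m/s and y of adapter_2 in the frame of tray_in between -0.01 and 0.01 m and y of adapter_3 in the frame of tray_in between -0.01 and 0.01 m and y of adapter_4 in the frame of tray_in between -0.01 and 0.01 m and ((z of each of adapter_1, adapter_3 in the frame of tray_in below 0.003 m and z of adapter_2 in the frame of tray_in between 0.044 and 0.052 m and z of adapter_4 in the frame of tray_in between 0.044 and 0.052 m and horizontal distance between adapter_1 and adapter_3 below 0.064 m and horizontal distance between adapter_1 and adapter_4 below 0.01 m and horizontal distance between adapter_3 and adapter_2 below 0.01 m) or (z of each of adapter_1, adapter_4 in the frame of tray_in below 0.003 m and z of adapter_2 in the frame of tray_in between 0.044 and 0.052 m and z of adapter_3 in the frame of tray_in between 0.044 and 0.052 m and horizontal distance between adapter_1 and adapter_4 below 0.064 m and horizontal distance between adapter_1 and adapter_3 below 0.01 m and horizontal distance between adapter_4 and adapter_2 below 0.01 m) or (z of each of adapter_2, adapter_3 in the frame of tray_in below 0.003 m and z of adapter_1 in the frame of tray_in between 0.044 and 0.052 m and z of adapter_4 in the frame of tray_in between 0.044 and 0.052 m and horizontal distance between adapter_2 and adapter_3 below 0.064 m and horizontal distance between adapter_2 and adapter_4 below 0.01 m and horizontal distance between adapter_3 and adapter_1 below 0.01 m) or (z of each of adapter_2, adapter_4 in the frame of tray_in below 0.003 m and z of adapter_1 in the frame of tray_in between 0.044 and 0.052 m and z of adapter_3 in the frame of tray_in between 0.044 and 0.052 m and horizontal distance between adapter_2 and adapter_4 below 0.064 m and horizontal distance between adapter_2 and adapter_3 below 0.01 m and horizontal distance between adapter_4 and adapter_1 below 0.01 m))); the robot touches nothing.
It fails at once if the stain bottle is disturbed (moved more than 20 mm or tipped) (distance of stain_bottle from where it was at the start of the episode above 0.02 m or angle between stain_bottle's own z axis and vertical above 0.3 rad).
It fails at once if the slide box is disturbed (moved more than 20 mm or tipped) (distance of slide_box from where it was at the start of the episode above 0.02 m or angle between slide_box's own z axis and vertical above 0.3 rad).
It fails at once if the mouse is disturbed (moved more than 20 mm or tipped) (distance of mouse from where it was at the start of the episode above 0.02 m or angle between mouse's own z axis and vertical above 0.3 rad).
It also fails if it takes over 67 s, if anything falls off the work surface, if the arm or the gripper's body presses on something with over 40 N, if the wrist force passes 120 N, or if a joint passes its speed limit or range.

### The arm

A 7-joint arm with a two-finger parallel gripper is mounted at the origin on the work surface. World frame = base frame: x ahead of the robot, y to its left, z up, the work surface at z = 0. Lengths are in m, angles in rad, forces in N, time in s.
With the tool pointing down it reaches from about 0.4 to 0.85 m from the base axis. Payload 10.4 kg.
Tool frame: the origin (TCP) lies on the centre line of the jaws, within the pads' length; the fingertips stand r.finger_overhang ahead of it and the grasp point (between the pads) lies 5 mm behind it (r.finger_overhang is the distance from the TCP to the fingertips, in m); z points along the fingers, y is the line along which they close (so a half turn about z gives the same grasp; the last joint's range is limited). The gripper opens to 87 mm and grips with 3 to 60 N. Pads are 19 mm wide; open, the fingers measure 117 mm over their backs; the gripper's body (75 mm by 190 mm) begins 51 mm behind the grasp point.
Start: joints at [1.305, 0.332, -0.065, 1.46, 0.022, 1.35, -0.088], TCP at [0.15, -0.607, 0.237] pointing down, gripper open.
Joint ranges: [-2.6, 2.6], [-0.5, 2.12], [-1.47, 1.34], [0.16, 2.42], [-1.27, 4.41], [0.06, 2.06], [-2.6, 2.6]. Speed limits (rad/s): [2.22, 2.22, 2.79, 2.79, 3.14, 3.14, 3.14].

### API

Orientations are given as a unit quaternion [x, y, z, w].
In Python, from bench import read_state, viewer, r gives the robot as it stands.
- The arm moves only by the tool carry_out, never from a script. Its argument "moves" is a list of rows, each a list of 6 numbers: the shift along the tool's x, y, z in units of 40 mm (1.0 is 40 mm), then the turn, a rotation vector about the tool's x, y, z in units of 8 degrees (1.0 is 8 degrees). A call has 1 to 20 rows; each row shifts and turns the commanded pose from where the row before left it, along the tool's axes as they then stand; what a row does not reach is not made up. A row lasts 1/8 s, in which the tool goes at most 62.5 mm and 10.7 degrees, less where a joint would pass 70% of its speed; a pose out of reach is approached as far as the arm can. A call is refused whole if a number of a shift passes 1 or a number of a turn 1, either way. A call with a gripper value outside its range is refused whole. "fingers" is the finger opening in mm, from 0 to 87, set as the call begins (left out, the last holds). The fingers move at their own pace and stop on an object; "force" is the grip in N (left out, the last holds). Time passes only in rows, so rows that do not move let the fingers close. It gives the time, the measured TCP pose, the force, the opening and the grip force at its end, in the units of the state.
- read_state(): the state, without advancing time (a new reading comes with each control period).
- viewer.camera(name): name is "scene" or "top" or "wrist"; returns a dict with "pixels" (420x560x3 uint8, red, green, blue), "range_z" (420x560 float32, m along the optical axis (not along the pixel's ray), 0 where there is no reading), "fx", "fy", "cx", "cy" (pixels), "xyz" and "orientation" of the camera in the world. Camera axes: x right, y down, z forward; pixel columns grow to the right and rows downward; lengths in m; the calibration is good to about 2 mm. The wrist camera is an equidistant fisheye: a pixel r from the principal point sees the ray r / f radians off the axis. A picture is of the moment at which its call begins.
- r.close_job(): hands the job in; it is judged then, once.
The state is a dict: "time": time; "joint_positions": joint angles; "joint_vel": joint speeds; "joint_torque": joint torques, N m; "ee_pos": TCP position; "eef_rot": TCP orientation; "ft_force": force on the tool from outside, world axes, zero at the start; "torque": the same for the moment, N m; "width": finger opening in m; "grip_force": force on a finger pad.
Only numpy, scipy, OpenCV 4.12 (cv2) and the standard library are available. Lean on these libraries where they do the work, as an engineer would, in place of code of your own. Each camera call takes 0.05 s, during which the arm holds its last target. There are 200 camera calls.

## Working session

There is one attempt and no reset: what is moved stays moved. The work goes in short steps, Python scripts to look and compute and a tool call to move; the robot and the scene stay as the last step left them, time stands still between calls to the robot, and variables do not carry over. Pictures are saved under pics/ and viewed, at most 10 in all, crops included, and the job is handed in when it is done.

Besides the shell and the picture viewer there is one more tool, called after "Call:" by a JSON object that holds its "name" and its "arguments". carry_out: Moves the arm, as the interface text tells. Its arguments: {"type":"object","properties":{"moves":{"type":"array","items":{"type":"array","items":{"type":"number"}}},"fingers":{"type":"number"},"force":{"type":"number"}},"required":["moves"]}

```bash
ls; mkdir -p pics
python3 - <<'E'
from bench import read_state, viewer, r
import cv2,pickle
s=read_state();print(s['time'],s['ee_pos'],s['eef_rot'],s['width'],r.finger_overhang)
ims=[]
for n in('scene','top'):
    c=viewer.camera(n);pickle.dump(c,open(f'{n}.pkl','wb'))
    print(n,c['fx'],c['cx'],c['cy'],c['xyz'],c['orientation'])
    cv2.imwrite(f'pics/{n}.png',c['pixels'][...,::-1])
E
```

```text
pics
0.0 [ 0.15013869 -0.60632142  0.23574729] [ 9.92641003e-01  1.21092228e-01 -1.29120861e-04 -7.04129520e-04] 0.08718754520051118 0.014
scene 423.56156587530654 285.87687229246677 203.69745333488248 [1.24201509 0.18053708 0.63288691] [ 0.54994363  0.71753482 -0.33446208 -0.26615954]
top 460.9523159102743 276.2383802518359 212.49201142170963 [ 0.34147217 -0.02024794  1.17608066] [ 0.70649871 -0.70274405  0.05644414 -0.06184198]
```

View pics/top.png

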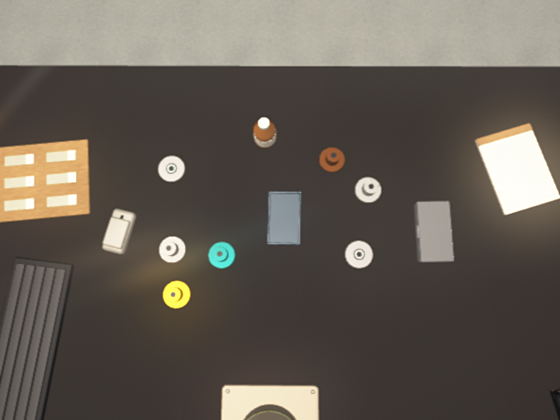

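View pics/scene.png

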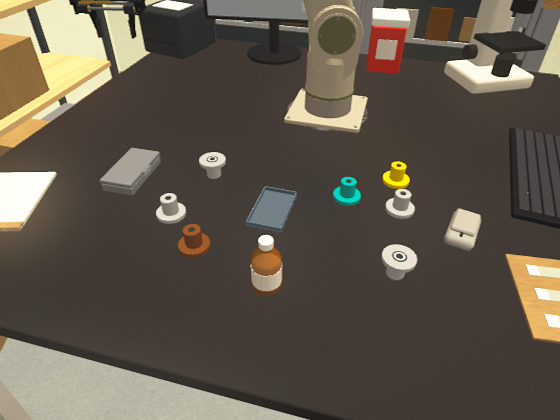

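Top view: bare-aluminium adapters are brim-up at (171,169) and (359,254), showing ring and dot, and brim-down at (172,250) and (368,190). The tray is at (284,218), bottle (264,132), slide box (434,232) and mouse (119,231). The look-alikes turquoise (222,255), yellow (176,295) and brown (332,159) are wrong by colour. I'll confirm this in one crop and measure from both views.

```bash
cat > h.py <<'E'
import numpy as np,pickle,cv2
from scipy.spatial.transform import Rotation as R
from scipy.optimize import least_squares
def cloud(c):
    z=c['range_z'];v,u=np.indices(z.shape)
    P=np.stack([(u-c['cx'])/c['fx']*z,(v-c['cy'])/c['fy']*z,z],-1)
    P=P@R.from_quat(c['orientation']).as_matrix().T+c['xyz'];P[z<=0]=np.nan
    return P
def ray(c,u,v,z):
    d=R.from_quat(c['orientation']).apply([(u-c['cx'])/c['fx'],(v-c['cy'])/c['fy'],1])
    return c['xyz']+d*(z-c['xyz'][2])/d[2]
def circ(p,rad):
    f=least_squares(lambda q:np.minimum(0,rad-np.hypot(*(p-q).T))*3+0*q[0],p.mean(0))
    c,rr=cv2.minEnclosingCircle(p.astype(np.float32));return np.array(c),rr
E
python3 - <<'E'
from h import *
C={n:pickle.load(open(n+'.pkl','rb')) for n in('top','scene')}
P={n:cloud(c) for n,c in C.items()}
T=C['top']
for nm,u,v,z in[('up_L',171,169,.048),('up_R',359,254,.048),('dn_L',172,250,.01),('dn_R',368,190,.01),('bottle',264,135,.06),('mouse',119,231,.03),('box',434,232,.034),('turq',222,255,.01),('yel',176,295,.01),('brn',332,159,.01)]:
    g=ray(T,u,v,z)[:2]
    for n in P:
        Q=P[n].reshape(-1,3);Q=Q[np.hypot(*(Q[:,:2]-g).T)<.05]
        b=lambda lo,hi:Q[(Q[:,2]>lo)&(Q[:,2]<hi)]
        o=''
        for lo,hi in((.004,.02),(.04,.06)):
            q=b(lo,hi)
            if len(q)>12:
                c,rr=circ(q[:,:2],0);o+=f' [{lo}: n{len(q)} mean{q[:,:2].mean(0).round(4)} circ{c.round(4)} r{rr:.4f} z{np.median(q[:,2]):.4f}]'
        print(nm,n,g.round(3),o)
for n in P:
    Q=P[n].reshape(-1,3);g=ray(T,284,218,.01)[:2]
    m=(np.abs(Q[:,:2]-g)<.11).all(1)&(Q[:,2]>.009)&(Q[:,2]<.02)
    f=m&True;print(n,'rim',cv2.minAreaRect((Q[f][:,:2]*1000).astype(np.float32)),np.median(Q[f][:,2]))
    px=C[n]['pixels'].reshape(-1,3).astype(int);k=(np.abs(Q[:,:2]-g)<.11).all(1)&(px[:,2]-px[:,0]>18)
    print(n,'blue',cv2.minAreaRect((Q[k][:,:2]*1000).astype(np.float32)),'bench z',np.nanmedian(Q[(np.abs(Q[:,:2]-g)<.11).all(1)&~k][:,2]))
a=C['top']['pixels'];cv2.imwrite('pics/crop.png',cv2.resize(a[120:320,90:400,::-1],None,fx=2.5,fy=2.5,interpolation=2))
E
```

```text
up_L top [0.642 0.256]  [0.04: n533 mean[0.6439 0.2544] circ[0.6448 0.255 ] r0.0333 z0.0476]
up_L scene [0.642 0.256]  [0.004: n103 mean[0.6585 0.2527] circ[0.6474 0.2539] r0.0180 z0.0116] [0.04: n775 mean[0.6487 0.254 ] circ[0.6451 0.2541] r0.0342 z0.0481]
up_R top [ 0.43  -0.214]  [0.004: n15 mean[ 0.4291 -0.2146] circ[ 0.4317 -0.2125] r0.0480 z0.0049] [0.04: n574 mean[ 0.4304 -0.2132] circ[ 0.4304 -0.2137] r0.0331 z0.0474]
up_R scene [ 0.43  -0.214]  [0.004: n73 mean[ 0.4422 -0.209 ] circ[ 0.434  -0.2128] r0.0183 z0.0118] [0.04: n374 mean[ 0.4355 -0.2125] circ[ 0.43  -0.215] r0.0356 z0.0483]
dn_L top [0.441 0.253]  [0.004: n346 mean[0.4417 0.2492] circ[0.4428 0.2533] r0.0482 z0.0096] [0.04: n174 mean[0.4429 0.2522] circ[0.4432 0.2534] r0.0184 z0.0477]
dn_L scene [0.441 0.253]  [0.004: n317 mean[0.4554 0.2508] circ[0.4438 0.2509] r0.0342 z0.0103] [0.04: n162 mean[0.4469 0.2516] circ[0.4449 0.2514] r0.0191 z0.0476]
dn_R top [ 0.599 -0.247]  [0.004: n325 mean[ 0.5961 -0.2441] circ[ 0.599  -0.2459] r0.0495 z0.0095] [0.04: n160 mean[ 0.5998 -0.2468] circ[ 0.6004 -0.2476] r0.0182 z0.047
[... 1737 characters left out ...]
1 -0.156]  [0.004: n417 mean[ 0.6914 -0.1503] circ[ 0.6825 -0.1566] r0.0339 z0.0102] [0.04: n213 mean[ 0.6841 -0.1544] circ[ 0.6816 -0.1562] r0.0188 z0.0479]
top rim ((525.8858032226562, -31.005817413330078), (82.0041732788086, 136.6036376953125), 88.6190185546875) 0.013092136467525384
top blue ((525.5470581054688, -30.724964141845703), (76.4754867553711, 132.14471435546875), 89.772216796875) bench z 0.00035972673093298546
scene rim ((525.8095092773438, -31.910858154296875), (82.85820770263672, 140.60595703125), 89.38631439208984) 0.01331994273741266
scene blue ((526.4395141601562, -30.795883178710938), (79.94810485839844, 136.86196899414062), 89.04241180419922) bench z 0.0004407085293631763
```

View pics/crop.png

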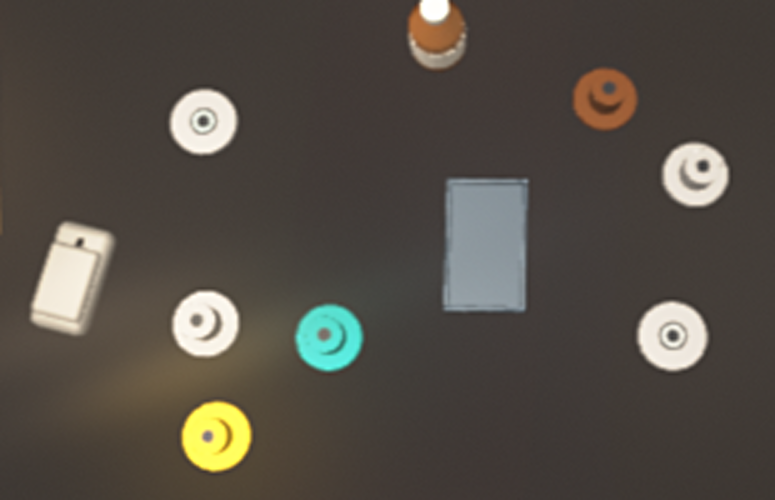

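Crop confirms it: white-metal brim-up at crop (203,121) and (673,336), and brim-down at (206,323) and (695,174). The coloured ones at (330,337), (217,436) and (605,98) are the look-alikes. Heights measured in both views are about 48 mm tops and 10 mm brims. Tray centre is (0.526,-0.031) with its long side along x. I'll start with the right brim-down adapter at (0.600,-0.248).

Call:
{"name": "carry_out", "arguments": {"moves": [[0,0,0,0,0,0.87],[0,0,0,0,0,0.87],[0.8,-0.64,0,0,0,0],[0.8,-0.64,0,0,0,0],[0.8,-0.64,0,0,0,0],[0.8,-0.64,0,0,0,0],[0.8,-0.64,0,0,0,0],[0.8,-0.64,0,0,0,0],[0.8,-0.64,0,0,0,0],[0.8,-0.64,0,0,0,0],[0.8,-0.64,0,0,0,0],[0.8,-0.64,0,0,0,0],[0.8,-0.64,0,0,0,0],[0.8,-0.64,0,0,0,0],[0.8,-0.64,0,0,0,0],[0.8,-0.64,0,0,0,0],[0,0,0,0,0,0],[0,0,0,0,0,0]], "fingers": 87}}

```text
time: 2.35
ee_pos: [0.5979, -0.2488, 0.2361]
eef_rot: [1.0, -0.0, -0.0, 0.0]
ft_force: [-0.5, -0.5, 0.8]
width: 0.0868
grip_force: 0.0
```

Call:
{"name": "carry_out", "arguments": {"moves": [[0.03,0,0.8,0,0,0],[0.03,0,0.8,0,0,0],[0,-0.02,0.8,0,0,0],[0,0,0.8,0,0,0],[0,0,0.8,0,0,0],[0,0,0.6,0,0,0],[0,0,0.45,0,0,0],[0,0,0,0,0,0],[0,0,0,0,0,0]]}}

```text
time: 3.48
ee_pos: [0.6012, -0.2481, 0.0357]
eef_rot: [1.0, -0.0, 0.001, 0.0]
ft_force: [-0.0, 0.6, -0.1]
width: 0.0871
grip_force: 0.0
```

Call:
{"name": "carry_out", "arguments": {"moves": [[0,0,0,0,0,0],[0,0,0,0,0,0],[0,0,0,0,0,0],[0,0,0,0,0,0],[0,0,0,0,0,0],[0,0,0,0,0,0]], "fingers": 20, "force": 20}}

```text
time: 4.22
ee_pos: [0.6007, -0.2477, 0.0345]
eef_rot: [1.0, -0.0, -0.0, 0.0]
ft_force: [0.3, -0.7, -0.1]
width: 0.0353
grip_force: 20.1
```

Call:
{"name": "carry_out", "arguments": {"moves": [[0,0,-0.6,0,0,0],[0,0,-0.95,0,0,0],[0,0,-0.95,0,0,0],[-0.365,-0.774,0,0,0,0],[-0.365,-0.774,0,0,0,0],[-0.365,-0.774,0,0,0,0],[-0.365,-0.774,0,0,0,0],[-0.365,-0.774,0,0,0,0],[-0.365,-0.774,0,0,0,0],[-0.365,-0.774,0,0,0,0],[0,0,0,0,0,0],[0,0,0,0,0,0],[0,0,0,0,0,0]]}}

```text
time: 5.85
ee_pos: [0.4988, -0.0318, 0.1344]
eef_rot: [1.0, -0.001, -0.0, 0.0]
ft_force: [0.7, 0.8, -2.6]
width: 0.0355
grip_force: 20.0
```

```bash
cat > look.py <<'E'
import sys
from h import *
from bench import read_state, viewer
s=read_state();print('tcp',np.round(s['ee_pos'],4),s['time'],'w',s['width'])
for n in('top','scene'):
    c=viewer.camera(n);P=cloud(c);cv2.imwrite(f'pics/{sys.argv[1]}_{n}.png',c['pixels'][...,::-1])
    Q=P.reshape(-1,3)
    for zlo,zhi in((.011,.017),(.046,.056),(.096,.104)):
        for g in((.498,-.031),(.554,-.031)):
            q=Q[(np.hypot(*(Q[:,:2]-g).T)<.036)&(Q[:,2]>zlo)&(Q[:,2]<zhi)]
            if len(q)>15:
                cc,rr=circ(q[:,:2],0);print(n,zlo,g,len(q),'circ',cc.round(4),round(rr,4),'z',np.median(q[:,2]).round(4))
E
python3 - <<'E'
from h import *
from bench import viewer
c=viewer.camera('wrist');cv2.imwrite('pics/w1.png',c['pixels'][...,::-1]);pickle.dump(c,open('w1.pkl','wb'))
E
```

```text
(no output)
```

View pics/w1.png

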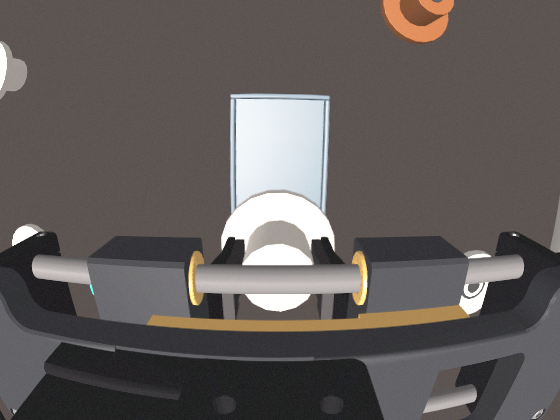

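Call:
{"name": "carry_out", "arguments": {"moves": [[0,-0.02,0.7,0,0,0],[0,0,0.7,0,0,0],[0,0,0.5,0,0,0],[0,0,0.3,0,0,0],[0,0,0.1,0,0,0],[0,0,0.07,0,0,0],[0,0,0,0,0,0],[0,0,0,0,0,0]]}}

```text
time: 6.9
ee_pos: [0.4989, -0.0301, 0.0402]
eef_rot: [1.0, -0.0, 0.0, 0.0]
ft_force: [-0.1, 0.3, -2.1]
width: 0.0355
grip_force: 20.0
```

Call:
{"name": "carry_out", "arguments": {"moves": [[0,0,0,0,0,0],[0,0,0,0,0,0],[0,0,0,0,0,0],[0,0,0,0,0,0]], "fingers": 87}}

```text
time: 7.4
ee_pos: [0.4986, -0.03, 0.0398]
eef_rot: [1.0, -0.0, 0.0, 0.0]
ft_force: [0.3, -0.3, 0.1]
width: 0.0674
grip_force: 0.0
```

Call:
{"name": "carry_out", "arguments": {"moves": [[0,0,-0.5,0,0,0],[0,0,-0.9,0,0,0],[0,0,-0.9,0,0,0],[0,0,-0.2,0,0,0],[-0.285,0.767,0,0,0,0],[-0.285,0.767,0,0,0,0],[-0.285,0.767,0,0,0,0],[-0.285,0.767,0,0,0,0],[-0.285,0.767,0,0,0,0],[-0.285,0.767,0,0,0,0],[0,0,0,0,0,0],[0,0,0,0,0,0],[0,0,0,0,0,0]]}}

```text
time: 9.02
ee_pos: [0.4305, -0.213, 0.1395]
eef_rot: [1.0, 0.001, -0.0, -0.0]
ft_force: [-0.1, 0.2, 0.1]
width: 0.0868
grip_force: 0.0
```

```bash
python3 look.py a
```

```text
tcp [ 0.4305 -0.213   0.1395] 9.025 w 0.08677614889775892
top 0.011 (0.498, -0.031) 265 circ [ 0.4988 -0.0286] 0.0329 z 0.0137
top 0.011 (0.554, -0.031) 36 circ [ 0.5542 -0.0306] 0.0355 z 0.0137
top 0.046 (0.498, -0.031) 162 circ [ 0.4984 -0.0279] 0.018 z 0.0518
scene 0.011 (0.498, -0.031) 244 circ [ 0.5001 -0.0293] 0.0333 z 0.0143
scene 0.011 (0.554, -0.031) 67 circ [ 0.5392 -0.0228] 0.0309 z 0.0142
scene 0.046 (0.498, -0.031) 150 circ [ 0.4995 -0.0313] 0.0203 z 0.052
```

View pics/a_top.png

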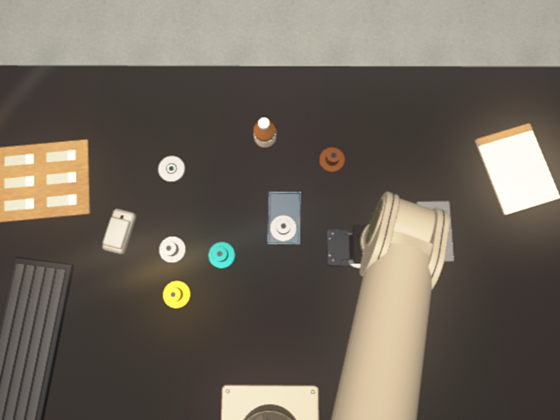

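The first adapter sits flat in the tray at (283,228), with its top at 52 mm. Next, the right brim-up one.

Call:
{"name": "carry_out", "arguments": {"moves": [[0,0.025,0.6,0,0,0],[0,0,0.7,0,0,0],[0,0,0.6,0,0,0],[0,0,0.4,0,0,0],[0,0,0.22,0,0,0],[0,0,0,0,0,0],[0,0,0,0,0,0]]}}

```text
time: 10.0
ee_pos: [0.4307, -0.2153, 0.0397]
eef_rot: [1.0, -0.0, 0.001, 0.0]
ft_force: [-0.4, 0.3, 0.4]
width: 0.0869
grip_force: 0.0
```

Call:
{"name": "carry_out", "arguments": {"moves": [[0,0,0,0,0,0],[0,0,0,0,0,0],[0,0,0,0,0,0],[0,0,0,0,0,0],[0,0,0,0,0,0]], "fingers": 50, "force": 20}}

```text
time: 10.62
ee_pos: [0.4303, -0.2152, 0.0392]
eef_rot: [1.0, -0.0, 0.0, 0.0]
ft_force: [-1.6, 0.2, 2.4]
width: 0.0652
grip_force: 20.0
```

Call:
{"name": "carry_out", "arguments": {"moves": [[0,0,-0.5,0,0,0],[0,0,-0.9,0,0,0],[0,0,-0.9,0,0,0],[0,0,-0.2,0,0,0],[0.52,-0.77,0,0,0,0],[0.52,-0.77,0,0,0,0],[0.52,-0.77,0,0,0,0],[0.52,-0.77,0,0,0,0],[0.52,-0.77,0,0,0,0],[0.52,-0.77,0,0,0,0],[0,0,0,0,0,0],[0,0,0,0,0,0],[0,0,0,0,0,0]]}}

```text
time: 12.25
ee_pos: [0.5543, -0.0315, 0.1384]
eef_rot: [1.0, -0.001, -0.0, 0.0]
ft_force: [0.7, -0.1, -1.1]
width: 0.065
grip_force: 20.0
```

Run:
```python
from h import *
from bench import viewer,read_state
c=viewer.camera('scene');P=cloud(c);cv2.imwrite('pics/s2.png',cv2.resize(c['pixels'][100:300,170:430,::-1],None,fx=2.5,fy=2.5))
Q=P.reshape(-1,3);print(read_state()['ee_pos'])
# held crown: z .10-.135 ; held brim top ~.148
g=(.555,-.03)
m=np.hypot(*(Q[:,:2]-g).T)<.03
q=Q[m&(Q[:,2]>.095)&(Q[:,2]<.133)]
print(len(q))
for a in np.arange(.095,.135,.008):
    k=q[(q[:,2]>=a)&(q[:,2]<a+.008)]
    if len(k)>15:
        f=least_squares(lambda t:np.hypot(*(k[:,:2]-t).T)-.018,[.55,-.03],loss='soft_l1',f_scale=.001);print(a.round(3),len(k),f.x.round(4),f.cost)
```

```text
[ 0.55449705 -0.03139112  0.13862081]
173
0.095 23 [ 0.5535 -0.031 ] 8.357787992137502e-06
0.103 53 [ 0.5539 -0.0309] 1.4336761178708019e-05
0.111 55 [ 0.5539 -0.0309] 2.1281089894162492e-05
0.119 41 [ 0.554  -0.0307] 1.0126561509141915e-05
```

View pics/s2.png

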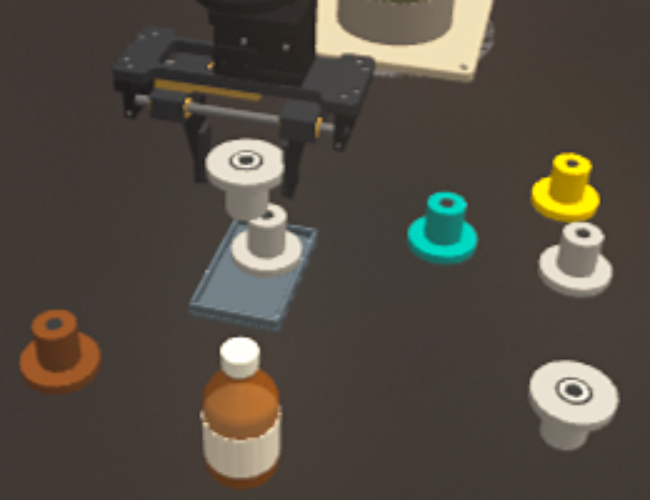

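The held adapter is upright, its crown fitted at (0.554,-0.031), clear of the first crown. Lowering it.

Call:
{"name": "carry_out", "arguments": {"moves": [[0.025,-0.02,0.6,0,0,0],[0,0,0.6,0,0,0],[0,0,0.4,0,0,0],[0,0,0.3,0,0,0],[0,0,0.25,0,0,0],[0,0,0.15,0,0,0],[0,0,0.08,0,0,0],[0,0,0,0,0,0],[0,0,0,0,0,0]]}}

```text
time: 13.42
ee_pos: [0.5563, -0.0295, 0.0441]
eef_rot: [1.0, -0.0, 0.0, 0.0]
ft_force: [0.1, 0.5, -2.3]
width: 0.0654
grip_force: 20.0
```

Call:
{"name": "carry_out", "arguments": {"moves": [[0,0,0,0,0,0],[0,0,0,0,0,0],[0,0,0,0,0,0],[0,0,0,0,0,0],[0,0,0,0,0,0]], "fingers": 87}}

```text
time: 14.05
ee_pos: [0.556, -0.0296, 0.0438]
eef_rot: [1.0, -0.0, 0.0, 0.0]
ft_force: [0.6, -0.8, 0.3]
width: 0.0869
grip_force: 0.0
```

Call:
{"name": "carry_out", "arguments": {"moves": [[0,0,-0.4,0,0,0],[0,0,-0.9,0,0,0],[0,0,-0.9,0,0,0],[0,0,-0.3,0,0,0],[-0.311,-0.783,0,0,0,0],[-0.311,-0.783,0,0,0,0],[-0.311,-0.783,0,0,0,0],[-0.311,-0.783,0,0,0,0],[-0.311,-0.783,0,0,0,0],[-0.311,-0.783,0,0,0,0],[-0.311,-0.783,0,0,0,0],[-0.311,-0.783,0,0,0,0],[-0.311,-0.783,0,0,0,0],[0,0,0,0,0,0],[0,0,0,0,0,0],[0,0,0,0,0,0]]}}

```text
time: 16.05
ee_pos: [0.4445, 0.2513, 0.1436]
eef_rot: [1.0, -0.001, -0.0, 0.0]
ft_force: [0.5, -0.8, -0.7]
width: 0.087
grip_force: 0.0
```

```bash
python3 look.py b
```

```text
tcp [0.4445 0.2513 0.1436] 16.05 w 0.08696966212784817
top 0.011 (0.498, -0.031) 260 circ [ 0.4988 -0.0286] 0.0328 z 0.0138
top 0.011 (0.554, -0.031) 35 circ [ 0.5251 -0.0294] 0.0167 z 0.014
top 0.046 (0.498, -0.031) 202 circ [ 0.5077 -0.0303] 0.0271 z 0.0513
top 0.046 (0.554, -0.031) 521 circ [ 0.5561 -0.0277] 0.0328 z 0.0516
scene 0.011 (0.498, -0.031) 69 circ [ 0.4944 -0.0109] 0.025 z 0.0141
scene 0.011 (0.554, -0.031) 36 circ [ 0.5616 -0.0182] 0.0246 z 0.0139
scene 0.046 (0.498, -0.031) 173 circ [ 0.5069 -0.0295] 0.0268 z 0.052
scene 0.046 (0.554, -0.031) 494 circ [ 0.5559 -0.0293] 0.0338 z 0.0522
```

Lower layer packed: brims at 52 mm, axes 57 mm apart. Next, the left brim-down one.

Call:
{"name": "carry_out", "arguments": {"moves": [[0,-0.03,0.7,0,0,0],[0,0,0.7,0,0,0],[0,0,0.6,0,0,0],[0,0,0.5,0,0,0],[0,0,0.23,0,0,0],[0,0,0,0,0,0],[0,0,0,0,0,0]]}}

```text
time: 17.02
ee_pos: [0.4446, 0.2538, 0.0353]
eef_rot: [1.0, -0.0, 0.001, -0.0]
ft_force: [-0.7, -0.3, 0.1]
width: 0.0871
grip_force: 0.0
```

Call:
{"name": "carry_out", "arguments": {"moves": [[0,0,0,0,0,0],[0,0,0,0,0,0],[0,0,0,0,0,0],[0,0,0,0,0,0],[0,0,0,0,0,0],[0,0,0,0,0,0]], "fingers": 20, "force": 20}}

```text
time: 17.77
ee_pos: [0.4441, 0.2534, 0.0345]
eef_rot: [1.0, -0.0, -0.0, 0.0]
ft_force: [-0.2, -0.1, 0.6]
width: 0.0355
grip_force: 20.1
```

Call:
{"name": "carry_out", "arguments": {"moves": [[0,0,-0.5,0,0,0],[0,0,-0.9,0,0,0],[0,0,-0.9,0,0,0],[0,0,-0.7,0,0,0],[0.311,0.787,0,0,0,0],[0.311,0.787,0,0,0,0],[0.311,0.787,0,0,0,0],[0.311,0.787,0,0,0,0],[0.311,0.787,0,0,0,0],[0.311,0.787,0,0,0,0],[0.311,0.787,0,0,0,0],[0.311,0.787,0,0,0,0],[0.311,0.787,0,0,0,0],[0,0,0,0,0,0],[0,0,0,0,0,0],[0,0,0,0,0,0]]}}

```text
time: 19.77
ee_pos: [0.5558, -0.0284, 0.155]
eef_rot: [1.0, 0.001, 0.0, -0.0]
ft_force: [-1.0, 0.6, -2.5]
width: 0.0352
grip_force: 20.0
```

Call:
{"name": "carry_out", "arguments": {"moves": [[0,0.03,0.5,0,0,0],[0,0,0.5,0,0,0],[0,0,0.35,0,0,0],[0,0,0.2,0,0,0],[0,0,0.1,0,0,0],[0,0,0.06,0,0,0],[0,0,0,0,0,0],[0,0,0,0,0,0]]}}

```text
time: 20.78
ee_pos: [0.5562, -0.031, 0.0865]
eef_rot: [1.0, -0.0, 0.0, 0.0]
ft_force: [-0.3, 0.5, -1.3]
width: 0.0356
grip_force: 20.0
```

Call:
{"name": "carry_out", "arguments": {"moves": [[0,0,0,0,0,0],[0,0,0,0,0,0],[0,0,0,0,0,0],[0,0,0,0,0,0],[0,0,0,0,0,0]], "fingers": 80}}

```text
time: 21.4
ee_pos: [0.556, -0.0309, 0.0862]
eef_rot: [1.0, -0.0, 0.0, 0.0]
ft_force: [0.6, -0.1, 0.3]
width: 0.076
grip_force: 0.0
```

Call:
{"name": "carry_out", "arguments": {"moves": [[0,0,-0.4,0,0,0],[0,0,-0.8,0,0,0],[0,0,-0.8,0,0,0],[0.247,-0.793,0,0,0,0],[0.247,-0.793,0,0,0,0],[0.247,-0.793,0,0,0,0],[0.247,-0.793,0,0,0,0],[0.247,-0.793,0,0,0,0],[0.247,-0.793,0,0,0,0],[0.247,-0.793,0,0,0,0],[0.247,-0.793,0,0,0,0],[0.247,-0.793,0,0,0,0],[0,0,0,0,0,0],[0,0,0,0,0,0],[0,0,0,0,0,0]], "fingers": 87}}

```text
time: 23.28
ee_pos: [0.6453, 0.2531, 0.1666]
eef_rot: [1.0, -0.001, 0.0, 0.0]
ft_force: [0.3, 0.0, 0.4]
width: 0.0869
grip_force: 0.0
```

```bash
python3 look.py c
```

```text
tcp [0.6453 0.2531 0.1666] 23.275 w 0.0869065679478253
top 0.011 (0.498, -0.031) 252 circ [ 0.499 -0.028] 0.0329 z 0.0137
top 0.011 (0.554, -0.031) 34 circ [ 0.5249 -0.0307] 0.018 z 0.0141
top 0.046 (0.498, -0.031) 162 circ [ 0.504  -0.0266] 0.023 z 0.0513
top 0.096 (0.554, -0.031) 161 circ [ 0.5555 -0.0293] 0.0184 z 0.0995
scene 0.011 (0.498, -0.031) 69 circ [ 0.4925 -0.0102] 0.0258 z 0.0143
scene 0.011 (0.554, -0.031) 31 circ [ 0.5592 -0.027 ] 0.0173 z 0.0135
scene 0.046 (0.498, -0.031) 57 circ [ 0.4968 -0.0237] 0.0187 z 0.0523
scene 0.046 (0.554, -0.031) 100 circ [ 0.5647 -0.0273] 0.0318 z 0.0518
scene 0.096 (0.554, -0.031) 159 circ [ 0.5565 -0.0302] 0.0197 z 0.1
```

Call:
{"name": "carry_out", "arguments": {"moves": [[0,-0.03,0.8,0,0,0],[0,0,0.8,0,0,0],[0,0,0.7,0,0,0],[0,0,0.6,0,0,0],[0,0,0.3,0,0,0],[0,0,0,0,0,0],[0,0,0,0,0,0]]}}

```text
time: 24.25
ee_pos: [0.6456, 0.256, 0.0394]
eef_rot: [1.0, -0.0, 0.001, -0.0]
ft_force: [0.9, 0.2, 0.1]
width: 0.0874
grip_force: 0.0
```

Call:
{"name": "carry_out", "arguments": {"moves": [[0,0,0,0,0,0],[0,0,0,0,0,0],[0,0,0,0,0,0],[0,0,0,0,0,0],[0,0,0,0,0,0]], "fingers": 50, "force": 20}}

```text
time: 24.88
ee_pos: [0.6452, 0.2555, 0.0384]
eef_rot: [1.0, -0.0, 0.0, 0.0]
ft_force: [0.5, -1.8, 4.0]
width: 0.0651
grip_force: 20.0
```

Call:
{"name": "carry_out", "arguments": {"moves": [[0,0,-0.5,0,0,0],[0,0,-0.9,0,0,0],[0,0,-0.9,0,0,0],[0,0,-0.9,0,0,0],[0,0,-0.8,0,0,0],[-0.408,0.793,0,0,0,0],[-0.408,0.793,0,0,0,0],[-0.408,0.793,0,0,0,0],[-0.408,0.793,0,0,0,0],[-0.408,0.793,0,0,0,0],[-0.408,0.793,0,0,0,0],[-0.408,0.793,0,0,0,0],[-0.408,0.793,0,0,0,0],[-0.408,0.793,0,0,0,0],[0,0,0,0,0,0],[0,0,0,0,0,0],[0,0,0,0,0,0]]}}

```text
time: 27.0
ee_pos: [0.4983, -0.0285, 0.1984]
eef_rot: [1.0, 0.001, 0.0, -0.0]
ft_force: [-0.2, 0.2, -1.2]
width: 0.0653
grip_force: 20.0
```

Run:
```python
from h import *
from bench import viewer,read_state
c=viewer.camera('scene');P=cloud(c);Q=P.reshape(-1,3);print(read_state()['ee_pos'])
for g,lo,hi in(((.4985,-.03),.162,.194),((.556,-.03),.064,.096)):
    m=np.hypot(*(Q[:,:2]-g).T)<.03
    for a in np.arange(lo,hi,.008):
        k=Q[m&(Q[:,2]>=a)&(Q[:,2]<a+.008)]
        if len(k)>15:
            f=least_squares(lambda t:np.hypot(*(k[:,:2]-t).T)-.018,np.array(g)-.002,loss='soft_l1',f_scale=.001);print(a.round(3),len(k),f.x.round(4))
```

```text
[ 0.49830195 -0.02860435  0.19831532]
0.162 55 [ 0.4974 -0.0281]
0.17 53 [ 0.4975 -0.0277]
0.178 58 [ 0.4972 -0.0281]
0.186 22 [ 0.4975 -0.0274]
0.064 53 [ 0.5545 -0.0309]
0.072 51 [ 0.5545 -0.0304]
0.08 50 [ 0.5544 -0.0305]
0.088 50 [ 0.5545 -0.0305]
```

Held crown is upright and 57 mm from the neighbour (51 needed). Lowering onto the first adapter.

Call:
{"name": "carry_out", "arguments": {"moves": [[0,0.03,0.6,0,0,0],[0,0,0.6,0,0,0],[0,0,0.5,0,0,0],[0,0,0.35,0,0,0],[0,0,0.25,0,0,0],[0,0,0.2,0,0,0],[0,0,0.12,0,0,0],[0,0,0.07,0,0,0],[0,0,0,0,0,0],[0,0,0,0,0,0]]}}

```text
time: 28.3
ee_pos: [0.4982, -0.031, 0.0908]
eef_rot: [1.0, -0.0, 0.0, 0.0]
ft_force: [0.4, -0.2, -2.1]
width: 0.0652
grip_force: 20.0
```

Call:
{"name": "carry_out", "arguments": {"moves": [[0,0,0,0,0,0],[0,0,0,0,0,0],[0,0,0,0,0,0],[0,0,0,0,0,0],[0,0,0,0,0,0],[0,0,-0.2,0,0,0],[0,0,-0.4,0,0,0],[0,0,-0.8,0,0,0],[0,0,-0.9,0,0,0],[0,0,-0.7,0,0,0],[0,-0.8,0,0,0,0],[0,-0.8,0,0,0,0],[0,-0.8,0,0,0,0],[0,-0.8,0,0,0,0],[0,-0.8,0,0,0,0],[0,-0.8,0,0,0,0],[0,-0.8,0,0,0,0],[0,0,0,0,0,0],[0,0,0,0,0,0]], "fingers": 87}}

```text
time: 30.68
ee_pos: [0.4983, 0.1924, 0.2112]
eef_rot: [1.0, -0.0, 0.0, 0.0]
ft_force: [0.9, 0.6, -0.5]
width: 0.0871
grip_force: 0.0
```

```bash
python3 look.py d
python3 - <<'E'
import cv2
a=cv2.imread('pics/d_scene.png')[100:300,170:430];b=cv2.imread('pics/d_top.png')[130:330,150:400]
cv2.imwrite('pics/d.png',cv2.hconcat([cv2.resize(a,(400,308)),cv2.resize(b,(385,308))]))
E
```

```text
tcp [0.4983 0.1924 0.2112] 30.675 w 0.08711724219342844
top 0.011 (0.498, -0.031) 59 circ [ 0.4904 -0.0281] 0.0307 z 0.0139
top 0.096 (0.498, -0.031) 570 circ [ 0.4979 -0.0293] 0.033 z 0.0997
top 0.096 (0.554, -0.031) 215 circ [ 0.5456 -0.0316] 0.0281 z 0.0996
scene 0.011 (0.498, -0.031) 72 circ [ 0.4954 -0.0106] 0.0266 z 0.0142
scene 0.011 (0.554, -0.031) 30 circ [ 0.5692 -0.0209] 0.0213 z 0.0141
scene 0.046 (0.498, -0.031) 21 circ [ 0.5048 -0.0179] 0.0094 z 0.0515
scene 0.046 (0.554, -0.031) 99 circ [ 0.5649 -0.0274] 0.0317 z 0.0517
scene 0.096 (0.498, -0.031) 437 circ [ 0.4986 -0.0304] 0.0339 z 0.1003
scene 0.096 (0.554, -0.031) 225 circ [ 0.5453 -0.0307] 0.0288 z 0.1
```

View pics/d.png

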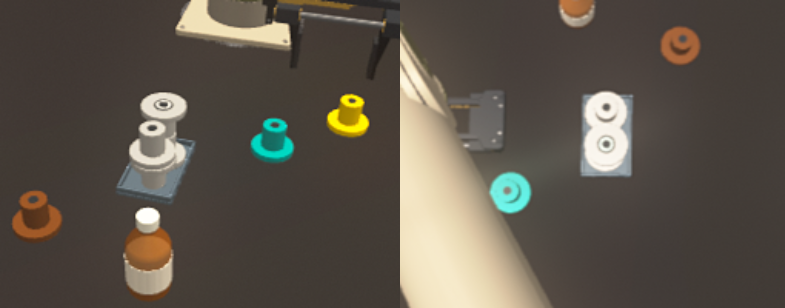

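Both stacks stand straight in the tray, at (160,145) in the left panel and (606,130) in the right. Both tops are at 100 mm, and the gripper is clear. Handing in.

```bash
python3 -c "
from bench import r
print(r.close_job())"
```

```text
the job is handed in; nothing more can be done
None
```

All four adapters are packed in the tray as two close head-to-tail stacks, centred, straight and level at 100 mm, in 31 s of the 67 s allowed; the bottle, slide box and mouse were not touched, and the job is handed in (no score was returned).

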